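# Sort two look-alike canisters by weight and seat them in the stepped stand

### The job

The two knobbed steel canisters look alike, but each holds a plastic, an aluminium or a steel slug, not the same in both: lift each a little to judge its weight. Then set it upright into the nest of its class on the stepped stand (lightest class, about 110 g, in the lowest nest; about 320 g in the middle one; about 650 g in the highest) and press it straight down against the dragging plunger until it sits hard on the stop, whose depth differs: firm it there with a push of about 20 N, never over 28 N. Keep the canisters upright, let go of them, and leave the other things on the bench where they are.

Things in the scene. Friction and masses are not known exactly. Their poses are not given: they have to be found in the camera images.
- knob_a (a point): centre of the knob of canister a: 14 mm above the canister's flat top, 14 mm below the knob's upper face, 64 mm above the underside. Standing plain steel cylinder, 46 mm diameter, 50 mm high, with a round knob of 22 mm diameter, 28 mm high, on top. z is its axis.
- knob_b (a point): centre of the knob of canister b: 14 mm above the canister's flat top, 14 mm below the knob's upper face, 64 mm above the underside. Standing plain steel cylinder, 46 mm diameter, 50 mm high, with a round knob of 22 mm diameter, 28 mm high, on top. z is its axis.
- canister_a: canister a itself; its origin is the centre of its underside, z its axis. A hidden slug makes the whole weigh about 110 g (plastic), 320 g (aluminium) or 650 g (steel), within 10 percent; drawn anew each time, never the same in both canisters, so one of the three weights is absent.
- canister_b: canister b itself; its origin is the centre of its underside, z its axis. A hidden slug makes the whole weigh about 110 g (plastic), 320 g (aluminium) or 650 g (steel), within 10 percent; drawn anew each time, never the same in both canisters, so one of the three weights is absent.
- stand: fixed aluminium staircase of three steps, 76 mm deep (x), 276 mm long (y). Origin: centre of its underside; its y axis runs along the row from the lowest step (30 mm high, on the robot's right) over the middle (50 mm) to the highest (70 mm, left). Each step is 90 mm long with one nest in its middle; turned by up to 0.25 rad. A lever press (x 0.5, y 0.18) stands to its left: pass above 0.35 m.
- nest_low (a point): centre of the mouth of the lowest nest, level with its step's top (30 mm above the bench, one dowel head on the front). Upright bore, 51 mm diameter, small chamfer. A black plunger in it, 2 to 12 mm below the mouth, slides down with 10 N drag (more than any canister's weight) and stays where left; its hard stop lies 14 to 22 mm below the mouth, set differently in each nest and not visible.
- nest_mid (a point): centre of the mouth of the middle nest, level with its step's top (50 mm above the bench, two dowel heads on the front). Upright bore, 51 mm diameter, small chamfer. A black plunger in it, 2 to 12 mm below the mouth, slides down with 10 N drag (more than any canister's weight) and stays where left; its hard stop lies 14 to 22 mm below the mouth, set differently in each nest and not visible.
- nest_high (a point): centre of the mouth of the highest nest, level with its step's top (70 mm above the bench, three dowel heads on the front). Upright bore, 51 mm diameter, small chamfer. A black plunger in it, 2 to 12 mm below the mouth, slides down with 10 N drag (more than any canister's weight) and stays where left; its hard stop lies 14 to 22 mm below the mouth, set differently in each nest and not visible.
- brass_weight: bystander: brass weight with knob, 29 mm wide, 40 mm high
- steel_block: bystander: ground steel block 32 x 40 x 20 mm
- press_foot: bystander: steel press foot with a stem, 45 mm wide, 40 mm high
- board_discs: bystander: stack of round board samples, 62 mm wide, 12 mm high
- masking_roll: bystander: roll of masking tape lying flat, 96 mm wide, 25 mm high
- glass_beaker: bystander: glass beaker 54 mm wide, 70 mm high
- brown_bottle: bystander: brown drop bottle 38 mm wide, 82 mm high
Mind the look-alikes: they are no part of the job. Leave any purple or turquoise look-alike of the canister_a alone.

How it is judged:
On the way, in this order (a step that is already met when the one before it is completed fails the run):
1. the first canister, in a nest, is pressed onto the stop: over 14 N on the stand, more than the drag ((((((horizontal distance between knob_a and nest_low below 0.007 m and z of knob_a in the frame of nest_low below 0.051 m) or (horizontal distance between knob_a and nest_mid below 0.007 m and z of knob_a in the frame of nest_mid below 0.051 m) or (horizontal distance between knob_a and nest_high below 0.007 m and z of knob_a in the frame of nest_high below 0.051 m)) and contact force between canister_a and stand above 14 N) and not ((horizontal distance between knob_b and nest_low below 0.007 m and z of knob_b in the frame of nest_low below 0.051 m) or (horizontal distance between knob_b and nest_mid below 0.007 m and z of knob_b in the frame of nest_mid below 0.051 m) or (horizontal distance between knob_b and nest_high below 0.007 m and z of knob_b in the frame of nest_high below 0.051 m))) or ((((horizontal distance between knob_b and nest_low below 0.007 m and z of knob_b in the frame of nest_low below 0.051 m) or (horizontal distance between knob_b and nest_mid below 0.007 m and z of knob_b in the frame of nest_mid below 0.051 m) or (horizontal distance between knob_b and nest_high below 0.007 m and z of knob_b in the frame of nest_high below 0.051 m)) and contact force between canister_b and stand above 14 N) and not ((horizontal distance between knob_a and nest_low below 0.007 m and z of knob_a in the frame of nest_low below 0.051 m) or (horizontal distance between knob_a and nest_mid below 0.007 m and z of knob_a in the frame of nest_mid below 0.051 m) or (horizontal distance between knob_a and nest_high below 0.007 m and z of knob_a in the frame of nest_high below 0.051 m))))).
2. the second canister, with the first in its nest, is pressed onto the stop: over 14 N ((((((horizontal distance between knob_a and nest_low below 0.007 m and z of knob_a in the frame of nest_low below 0.051 m) or (horizontal distance between knob_a and nest_mid below 0.007 m and z of knob_a in the frame of nest_mid below 0.051 m) or (horizontal distance between knob_a and nest_high below 0.007 m and z of knob_a in the frame of nest_high below 0.051 m)) and contact force between canister_a and stand above 14 N) and ((horizontal distance between knob_b and nest_low below 0.007 m and z of knob_b in the frame of nest_low below 0.051 m) or (horizontal distance between knob_b and nest_mid below 0.007 m and z of knob_b in the frame of nest_mid below 0.051 m) or (horizontal distance between knob_b and nest_high below 0.007 m and z of knob_b in the frame of nest_high below 0.051 m))) or ((((horizontal distance between knob_b and nest_low below 0.007 m and z of knob_b in the frame of nest_low below 0.051 m) or (horizontal distance between knob_b and nest_mid below 0.007 m and z of knob_b in the frame of nest_mid below 0.051 m) or (horizontal distance between knob_b and nest_high below 0.007 m and z of knob_b in the frame of nest_high below 0.051 m)) and contact force between canister_b and stand above 14 N) and ((horizontal distance between knob_a and nest_low below 0.007 m and z of knob_a in the frame of nest_low below 0.051 m) or (horizontal distance between knob_a and nest_mid below 0.007 m and z of knob_a in the frame of nest_mid below 0.051 m) or (horizontal distance between knob_a and nest_high below 0.007 m and z of knob_a in the frame of nest_high below 0.051 m))))).
At the end, for the whole second after the job is handed in: Each canister rests upright (0.1 rad) in the nest of its weight class (load on the stand under 2.0 N lowest, 2.0 to 4.7 N middle, over 4.7 N highest), within 7 mm of the nest axis and fully home: knob centre under 51 mm above the nest mouth (((horizontal distance between knob_a and nest_low below 0.007 m and z of knob_a in the frame of nest_low below 0.051 m and contact force between canister_a and stand between 0.4 and 2 N) or (horizontal distance between knob_a and nest_mid below 0.007 m and z of knob_a in the frame of nest_mid below 0.051 m and contact force between canister_a and stand between 2 and 4.7 N) or (horizontal distance between knob_a and nest_high below 0.007 m and z of knob_a in the frame of nest_high below 0.051 m and contact force between canister_a and stand above 4.7 N)) and ((horizontal distance between knob_b and nest_low below 0.007 m and z of knob_b in the frame of nest_low below 0.051 m and contact force between canister_b and stand between 0.4 and 2 N) or (horizontal distance between knob_b and nest_mid below 0.007 m and z of knob_b in the frame of nest_mid below 0.051 m and contact force between canister_b and stand between 2 and 4.7 N) or (horizontal distance between knob_b and nest_high below 0.007 m and z of knob_b in the frame of nest_high below 0.051 m and contact force between canister_b and stand above 4.7 N)) and angle between each of canister_a, canister_b's own z axis and vertical below 0.1 rad and linear speed of each of canister_a, canister_b below 0.02 m/s); the robot touches nothing.
It fails at once if a canister is rammed into or against the stand with more than 35 N (contact force between any of canister_a, canister_b and stand above 35 N).
It fails at once if a canister is tipped by more than 0.5 rad (angle between any of canister_a, canister_b's own z axis and vertical above 0.5 rad).
It fails at once if another thing on the bench is pushed more than 25 mm (distance of any of brass_weight, steel_block, press_foot, board_discs, masking_roll, glass_beaker, brown_bottle from where it was at the start of the episode above 0.025 m).
It also fails if it takes over 72 s, if anything falls off the work surface, if the arm or the gripper's body presses on something with over 40 N, if the wrist force passes 120 N, or if a joint passes its speed limit or range.

### The arm

A 7-joint arm with a two-finger parallel gripper is mounted at the origin on a cart in front of the work surface, level with it; the furniture and walls round the work are solid. World frame = base frame: x ahead of the robot, y to its left, z up, the work surface at z = 0. Lengths are in m, angles in rad, forces in N, time in s.
With the tool pointing down it reaches from about 0.4 to 0.85 m from the base axis. Payload 4.5 kg.
Tool frame: the origin (TCP) lies midway between the tips of the shut fingers; the grasp point (between the pads) lies 19 mm behind it; z points along the fingers, y is the line along which they close (so a half turn about z gives the same grasp; the last joint's range is limited). The gripper opens to 88 mm and grips with 3 to 60 N. Pads are 18 mm wide; open, the fingers measure 123 mm over their backs; the gripper's body (75 mm by 187 mm) begins 45 mm behind the grasp point.
Start: joints at [1.206, 0.689, -0.195, 1.565, 0.157, 0.902, -0.215], TCP at [0.243, -0.576, 0.239] pointing down, gripper open.
Joint ranges: [-3.01, 3.01], [-0.46, 2.08], [-1.47, 1.51], [0.13, 2.56], [-1, 4.14], [0.04, 2.09], [-2.66, 2.66]. Speed limits (rad/s): [2.57, 2.57, 3.14, 3.14, 3.14, 3.14, 3.14].

### API

Orientations are given as a unit quaternion [x, y, z, w].
In Python, from plant import r gives the robot as it stands.
- The arm moves only by the tool carry_out, never from a script. Its argument "plan" is a list of rows, each an object with "rot": the turn, a rotation vector about the tool's x, y, z in rad, a list of three; "xyz": the shift along the tool's x, y, z in m, a list of three; "grip": the closure in counts, from 0 (fully open) to 255 (shut). In form: [{"rot": [wx, wy, wz], "xyz": [dx, dy, dz], "grip": grip}, ...]. A call has 1 to 8 rows; each row is the pose to reach, as a shift and turn from the pose commanded when the call began, along the tool's axes at that moment; what a row does not reach only later rows make up. A row lasts 1/12 s, in which the tool goes at most 41.7 mm and 7.16 degrees, less where a joint would pass 70% of its speed; a pose out of reach is approached as far as the arm can. A call with a gripper value outside its range is refused whole. The fingers move at their own pace and stop on an object; "squeeze" is the grip in N (left out, the last holds). Time passes only in rows, so rows that repeat a pose let the fingers close. It gives the time, the measured TCP pose, the force, the opening and the grip force at its end, in the units of the state.
- r.get_state(): the state, without advancing time (a new reading comes with each control period).
- r.snapshot(name): name is "scene" or "side" or "wrist"; returns the picture (384x512x3 uint8, red, green, blue); there is no depth.
- r.camera_params(name): a dict with "fx", "fy", "cx", "cy" (pixels), "distortion" ([k1, k2, p1, p2, k3] as OpenCV has them; the pictures are not rectified), "position" and "attitude" of the camera in the world; the wrist camera has in their place "hand_eye" (4x4, takes a point from camera to tool coordinates, whose origin is the TCP and whose axes are the flange's). Camera axes: x right, y down, z forward; pixel columns grow to the right and rows downward; lengths in m; the calibration is good to about 2 mm. A picture is of the moment at which its call begins: read the wrist's pose just before it. camera_params takes no time and is no camera call.
- r.finish_job(): hands the job in; it is judged then, once.
The state is a dict: "clock": time; "q": joint angles; "qd": joint speeds; "joint_torque": joint torques, N m; "tool_pos": TCP position; "eef_rot": TCP orientation; "contact_force": force on the tool from outside, world axes, zero at the start; "moment": the same for the moment, N m; "opening": opening from 0.0 (shut) to 1.0 (fully open); "finger_force": force on a finger pad.
Only numpy, scipy, OpenCV 4.12 (cv2) and the standard library are available. Lean on these libraries where they do the work, as an engineer would, in place of code of your own. Each camera call takes 0.05 s, during which the arm holds its last target. There are 200 camera calls.

## Working session

There is one attempt and no reset: what is moved stays moved. The work goes in short steps, Python scripts to look and compute and a tool call to move; the robot and the scene stay as the last step left them, time stands still between calls to the robot, and variables do not carry over. Pictures are saved under pics/ and viewed, at most 10 in all, crops included, and the job is handed in when it is done.

Besides the shell and the picture viewer there is one more tool, called after "Call:" as name(argument=value, ...), one argument or row to a line, values as JSON. carry_out: Moves the arm, as the interface text tells. Its arguments: {"type":"object","properties":{"plan":{"type":"array"},"squeeze":{"type":"number"}},"required":["plan"]}

```bash
ls; mkdir -p pics; python3 - <<'E'
from plant import r
import cv2
s=r.get_state();print(s)
for n in("scene","side","wrist"):
    print(n,r.camera_params(n))
    cv2.imwrite(f"pics/{n}0.png",r.snapshot(n)[:,:,::-1])
E
```

```text
pics
{'clock': 0.0, 'q': array([ 1.2058302 ,  0.68999706, -0.19449609,  1.56633234,  0.1572997 ,
        0.90248156, -0.21507995]), 'qd': array([-0.00075988, -0.00038358, -0.00088034, -0.00010619,  0.00175849,
       -0.00031732,  0.00099346]), 'joint_torque': array([-9.88164829e-04, -5.27563477e+01, -1.26710795e+00, -1.53428382e+01,
       -5.26009791e-02,  6.66146341e-03,  1.90318465e-04]), 'tool_pos': array([ 0.24238001, -0.57541044,  0.23790452]), 'eef_rot': array([ 9.80179732e-01,  1.98108197e-01, -2.48925868e-04, -8.79452639e-04]), 'contact_force': array([-0.15081562, -0.52641077,  0.54614636]), 'moment': array([ 0.05401958,  0.03065983, -0.04134645]), 'finger_force': 0.0, 'opening': 1.0024486218183493}
scene {'fx': 373.76810248849745, 'fy': 373.76810248849745, 'cx': 255.54056672954317, 'cy': 192.69240343082103, 'distortion': array([-0.06733023,  0.        ,  0.        ,  0.        ,  0.        ]), 'position': array([-0.04382585,  0.7214232 ,  0.5904573 ]), 'attitude': array([-0.2884527 ,  0.80838694, -0.48558016,  0.16588401])}
side {'fx': 475.517113307805, 'fy': 475.517113307805, 'cx': 259.37086255248045, 'cy': 196.53559535527725, 'distortion': array([-0.18019419,  0.        ,  0.        ,  0.        ,  0.        ]), 'position': array([ 0.34346466, -1.0492418 ,  0.77786216]), 'attitude': array([ 0.87386613, -0.10782819,  0.04683673, -0.47173868])}
wrist {'fx': 288.7797488678075, 'fy': 288.7797488678075, 'cx': 252.76070650887837, 'cy': 190.36262316786372, 'distortion': array([-0.02918892,  0.        ,  0.        ,  0.        ,  0.        ]), 'hand_eye': array([[ 8.04641685e-04, -9.47522036e-01, -3.19689450e-01,
         8.28330316e-02],
       [ 9.99999568e-01,  6.13609932e-04,  6.98278927e-04,
         1.04087682e-03],
       [-4.65470049e-04, -3.19689873e-01,  9.47522120e-01,
        -1.46333554e-01],
       [ 0.00000000e+00,  0.00000000e+00,  0.00000000e+00,
         1.00000000e+00]])}
```

View pics/scene0.png

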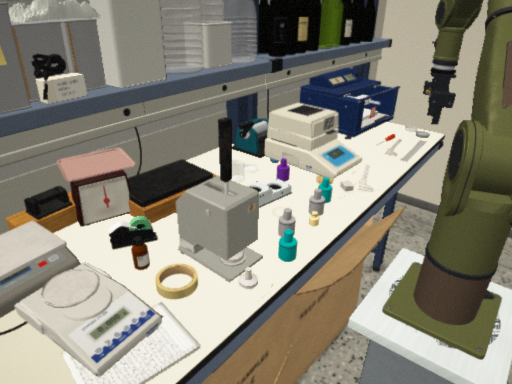

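View pics/side0.png

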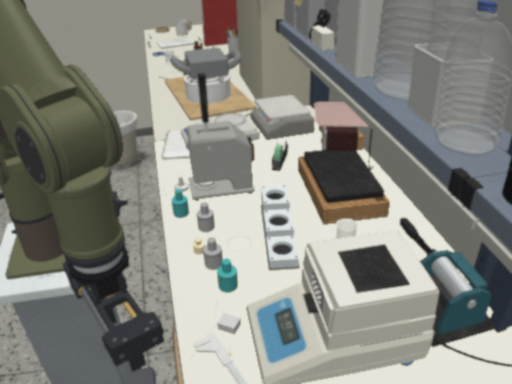

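The side picture shows grey canisters at about (205,215) and (212,252). The lookalikes are turquoise at (180,203) and (227,275), plus a purple one at (283,170) in the scene picture. The nests are at (275,195), (279,219) and (283,247). I'll check this choice in one close crop.

```bash
cat > h.py <<'E'
import numpy as np,cv2
from plant import r
from scipy.spatial.transform import Rotation as R
def pose(n,s=None):
    c=r.camera_params(n)
    if n!="wrist": return c,R.from_quat(c["attitude"]).as_matrix(),np.array(c["position"])
    s=s or r.get_state(); T=np.eye(4);T[:3,:3]=R.from_quat(s["eef_rot"]).as_matrix();T[:3,3]=s["tool_pos"]
    T=T@c["hand_eye"]; return c,T[:3,:3],T[:3,3]
def K(c): return np.array([[c["fx"],0,c["cx"]],[0,c["fy"],c["cy"]],[0,0,1]])
def ray(n,uv,s=None):
    c,M,p=pose(n,s); d=cv2.undistortPoints(np.array([[uv]],float),K(c),c["distortion"])[0,0]
    d=M@np.r_[d,1]; return p,d/np.linalg.norm(d)
def plane(n,uv,z,s=None):
    p,d=ray(n,uv,s); return p+d*(z-p[2])/d[2]
def proj(n,X,s=None):
    c,M,p=pose(n,s); return cv2.projectPoints((np.atleast_2d(X)-p)@M,np.zeros(3),np.zeros(3),K(c),c["distortion"])[0][:,0]
E
python3 - <<'E'
from h import *
im=cv2.imread("pics/side0.png")
cv2.imwrite("pics/c1.png",cv2.resize(im[170:305,150:330],None,fx=4.4,fy=4.4,interpolation=cv2.INTER_CUBIC))
for n,uv,z in[("side",(205,205),.078),("side",(212,241),.078),("scene",(287,210),.078),("scene",(318,193),.078),("side",(275,195),.07),("side",(279,219),.05),("side",(283,247),.03)]:print(n,uv,plane(n,uv,z).round(3))
E
```

```text
side (205, 205) [ 0.43  -0.016  0.078]
side (212, 241) [ 0.425 -0.17   0.078]
scene (287, 210) [ 0.424 -0.003  0.078]
scene (318, 193) [ 0.41  -0.141  0.078]
side (275, 195) [ 0.622 -0.006  0.07 ]
side (279, 219) [ 0.611 -0.089  0.05 ]
side (283, 247) [ 0.597 -0.178  0.03 ]
```

View pics/c1.png

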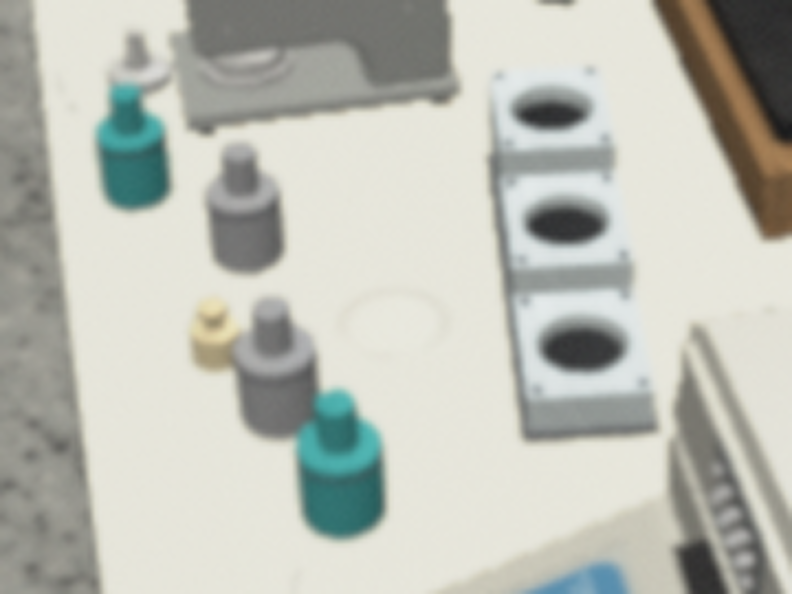

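The crop confirms the choice: two plain grey canisters with knobs at (204.5,204.5) and (212,239). The brass weight at (198,240) and the turquoise lookalike at (227,261) flank the near one. The three nests, from high to low, run from far to near. I'll move to a viewing pose above them.

Call:
carry_out(
  plan=[
    {"rot":[0,0,-1.173],"xyz":[0.437,-0.375,-0.09],"grip":0},
    {"rot":[0,0,-1.173],"xyz":[0.437,-0.375,-0.09],"grip":0},
    {"rot":[0,0,-1.173],"xyz":[0.437,-0.375,-0.09],"grip":0},
    {"rot":[0,0,-1.173],"xyz":[0.437,-0.375,-0.09],"grip":0},
    {"rot":[0,0,-1.173],"xyz":[0.437,-0.375,-0.09],"grip":0},
    {"rot":[0,0,-1.173],"xyz":[0.437,-0.375,-0.09],"grip":0},
    {"rot":[0,0,-1.173],"xyz":[0.437,-0.375,-0.09],"grip":0},
    {"rot":[0,0,-1.173],"xyz":[0.437,-0.375,-0.09],"grip":0},
  ],
)

```text
clock: 0.82
tool_pos: [0.39, -0.2794, 0.2905]
eef_rot: [0.763, 0.646, -0.0, -0.0]
contact_force: [1.0, 0.1, -0.3]
opening: 1.0
finger_force: 0.0
```

```bash
cat >> h.py <<'E'
def goal(xyz,yaw=0.):
    "tool-frame shift and turn to a world TCP; yaw = world angle of tool y"
    s=r.get_state(); M=R.from_quat(s["eef_rot"]); c,n=np.cos(yaw),np.sin(yaw)
    G=R.from_matrix(np.array([[-n,c,0],[c,n,0],[0,0,-1]]))
    print("xyz",M.inv().apply(np.array(xyz)-s["tool_pos"]).round(4),"rot",(M.inv()*G).as_rotvec().round(3),"now",s["tool_pos"].round(4),"F",s["contact_force"].round(2),"t",s["clock"],"op",round(s["opening"],3))
E
python3 -c "
from h import *
goal([.5,-.06,.32])"
```

```text
xyz [ 0.2346  0.0722 -0.0296] rot [-0.     0.    -0.166] now [ 0.39   -0.2794  0.2905] F [ 0.95  0.1  -0.29] t 0.8167 op 1.0
```

Call:
carry_out(
  plan=[
    {"rot":[0,0,-0.166],"xyz":[0.235,0.072,-0.03],"grip":0},
    {"rot":[0,0,-0.166],"xyz":[0.235,0.072,-0.03],"grip":0},
    {"rot":[0,0,-0.166],"xyz":[0.235,0.072,-0.03],"grip":0},
    {"rot":[0,0,-0.166],"xyz":[0.235,0.072,-0.03],"grip":0},
    {"rot":[0,0,-0.166],"xyz":[0.235,0.072,-0.03],"grip":0},
    {"rot":[0,0,-0.166],"xyz":[0.235,0.072,-0.03],"grip":0},
    {"rot":[0,0,-0.166],"xyz":[0.235,0.072,-0.03],"grip":0},
    {"rot":[0,0,-0.166],"xyz":[0.235,0.072,-0.03],"grip":0},
  ],
)

```text
clock: 1.48
tool_pos: [0.5017, -0.0591, 0.3204]
eef_rot: [0.707, 0.707, 0.001, -0.0]
contact_force: [-0.0, -0.0, -0.1]
opening: 1.004
finger_force: 0.0
```

```bash
python3 -c "
from h import *
import pickle
goal([.5,-.06,.32])
s=r.get_state();pickle.dump(s,open('s1.pkl','wb'));im=r.snapshot('wrist')[:,:,::-1]
cv2.imwrite('pics/w1.png',im);cv2.imwrite('pics/w1b.png',cv2.resize(im,None,fx=1.5,fy=1.5))
P=[[.428,-.012,.078],[.424,-.165,.078],[.622,-.006,.07],[.611,-.089,.05],[.597,-.178,.03]]
print(proj('wrist',P,s)*1.5)
"
```

```text
xyz [-0.0009 -0.0017  0.0004] rot [ 0.001 -0.001 -0.   ] now [ 0.5017 -0.0591  0.3204] F [-0.01 -0.05 -0.12] t 1.4833 op 1.004
[[295.0026518  181.94835945]
 [300.36198384 340.04574433]
 [513.42760167 174.56782194]
 [488.47833995 258.4848121 ]
 [464.95850754 331.638166  ]]
```

View pics/w1b.png

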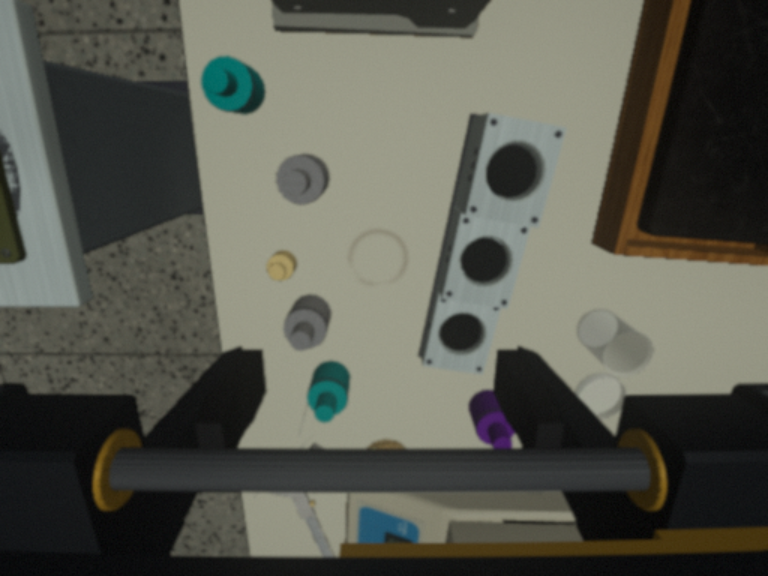

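The wrist picture at 1.5x shows grey knobs at (297,181) and (301,336). The nest mouths are at (514,170), (486,260) and (462,332), close to the predictions. Next I'll refine these.

```bash
python3 -c "
from h import *
import pickle
s=pickle.load(open('s1.pkl','rb'));im=cv2.imread('pics/w1.png')
g=cv2.cvtColor(im,cv2.COLOR_BGR2GRAY)
for u,v,z in[(514,170,.07),(486,260,.05),(462,332,.03)]:
    b=(g[int(v/1.5)-35:int(v/1.5)+35,int(u/1.5)-28:int(u/1.5)+28]<120).astype('uint8')
    c,_=cv2.findContours(b,0,cv2.CHAIN_APPROX_NONE)
    c=[k for k in c if cv2.pointPolygonTest(k,(28,35),False)>0][0]
    e=cv2.fitEllipse(c);uv=np.array(e[0])+[int(u/1.5)-28,int(v/1.5)-35]
    X=plane('wrist',uv,z,s);print('nest',uv.round(1),np.array(e[1]).round(1),X.round(4),proj('wrist',[X+[.0255,0,0]],s)[0]-uv)
    
H=np.array([[494,122],[558,133],[473,210],[535,219]])/1.5;print(np.mean([plane('wrist',p,.07,s) for p in H],0))
H=np.array([[467,220],[524,230],[449,294],[504,302]])/1.5;print(np.mean([plane('wrist',p,.05,s) for p in H],0))
for u,v in[(298,181),(301,336)]:print('knob',plane('wrist',(u/1.5,v/1.5),.078,s).round(4))
o=im[90:280,150:390];cv2.imwrite('pics/w1c.png',cv2.resize(o,None,fx=3.1,fy=3.1,interpolation=cv2.INTER_CUBIC))
"
```

```text
nest [342.8 113.5] [36.9 40.9] [ 0.6223 -0.0022  0.07  ] [18.90826371  0.11432048]
nest [323.5 173.5] [32.1 34.6] [ 0.6079 -0.0908  0.05  ] [16.94160647  0.01934425]
nest [307.6 221.8] [27.4 31.1] [ 0.5932 -0.1794  0.03  ] [15.30673313 -0.02282344]
[ 0.62312464 -0.00397018  0.07      ]
[ 0.60874915 -0.09316233  0.05      ]
knob [ 0.4307 -0.0112  0.078 ]
knob [ 0.4249 -0.1606  0.078 ]
```

View pics/w1c.png

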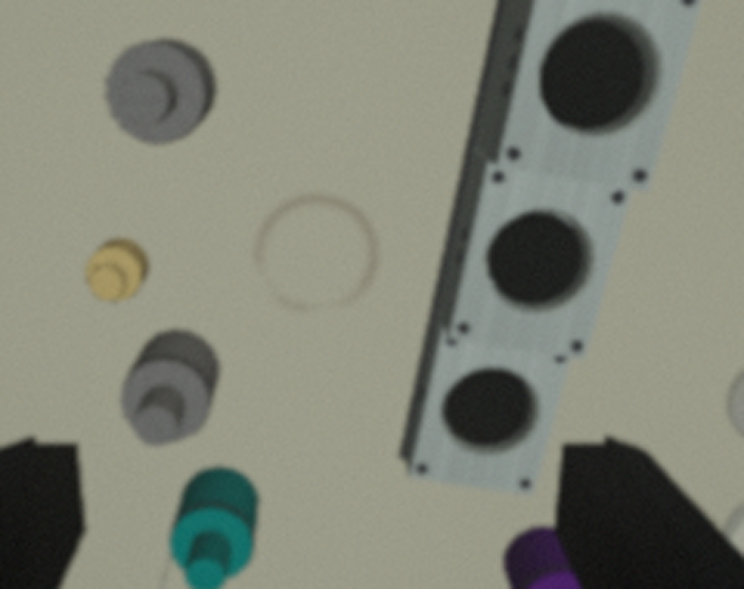

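```bash
python3 -c "
from h import *
import pickle
s=pickle.load(open('s1.pkl','rb'))
print([plane('wrist',p,.078,s).round(4) for p in[(197.4,121.3),(201,224.8)]])
goal([.429,-.012,.15])"
```

```text
[array([ 0.429, -0.012,  0.078]), array([ 0.4253, -0.1619,  0.078 ])]
xyz [ 0.0494 -0.0718  0.1699] rot [-0.001  0.    -0.004] now [ 0.5007 -0.0616  0.3199] F [-0.55 -1.   -0.2 ] t 1.5333 op 0.999
```

Call:
carry_out(
  plan=[
    {"rot":[0,0,0],"xyz":[0.047,-0.073,0.17],"grip":0},
    {"rot":[0,0,0],"xyz":[0.047,-0.073,0.17],"grip":0},
    {"rot":[0,0,0],"xyz":[0.047,-0.073,0.17],"grip":0},
    {"rot":[0,0,0],"xyz":[0.047,-0.073,0.17],"grip":0},
    {"rot":[0,0,0],"xyz":[0.047,-0.073,0.17],"grip":0},
    {"rot":[0,0,0],"xyz":[0.047,-0.073,0.17],"grip":0},
    {"rot":[0,0,0],"xyz":[0.047,-0.073,0.17],"grip":0},
  ],
)

```text
clock: 2.12
tool_pos: [0.4274, -0.0161, 0.1499]
eef_rot: [0.71, 0.705, -0.002, -0.0]
contact_force: [-0.1, -1.2, -0.4]
opening: 0.998
finger_force: 0.0
```

```bash
python3 -c "
from h import *
import pickle
goal([.429,-.012,.053])
s=r.get_state();pickle.dump(s,open('s2.pkl','wb'));im=r.snapshot('wrist')[:,:,::-1]
cv2.imwrite('pics/w2.png',im);print(proj('wrist',[.429,-.012,.078],s))
"
```

```text
xyz [0.0042 0.0019 0.0968] rot [-0.003  0.002 -0.007] now [ 0.4274 -0.0161  0.1499] F [-0.13 -1.17 -0.37] t 2.1167 op 0.998
[[255.0722712  195.49725444]]
```

View pics/w2.png

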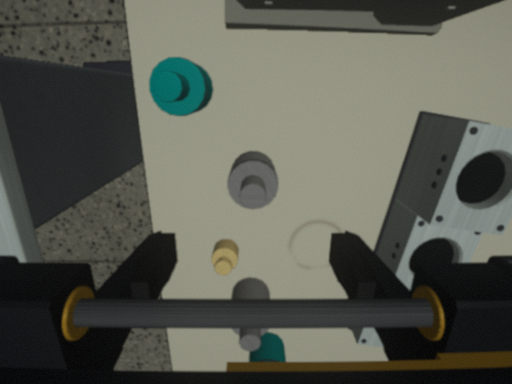

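```bash
cat >> h.py <<'E'
T=np.linspace(0,2*np.pi,72,endpoint=False)
def fit(n,im,s,circs,x0,rng=.012,sel=None,sign=0):
    "circs: (radius,z); best x,y by mean radial edge strength"
    g=cv2.GaussianBlur(cv2.cvtColor(im,cv2.COLOR_BGR2GRAY).astype(np.float32),(0,0),.8)
    def sc(x,y):
        t=0
        for rad,z in circs:
            f=lambda q:proj(n,np.c_[x+q*np.cos(T),y+q*np.sin(T),T*0+z],s).astype(np.float32)
            d=[cv2.remap(g,f(q)[:,0].copy(),f(q)[:,1].copy(),1)[:,0] for q in(rad-.0015,rad+.0015)]
            d=d[1]-d[0]; d=np.clip(d if sign>0 else abs(d),-40,40); t+=d[sel(T)].mean() if sel else d.mean()
        return t
    G=[(sc(x0[0]+a,x0[1]+b),x0[0]+a,x0[1]+b) for a in np.arange(-rng,rng,.001) for b in np.arange(-rng,rng,.001)]
    G.sort(reverse=True); return np.round([G[0],np.mean(G[:6],0),G[30]],4)
E
python3 -c "
from h import *
import pickle
s=pickle.load(open('s2.pkl','rb'));im=cv2.imread('pics/w2.png')
print(fit('wrist',im,s,[(.011,.078),(.023,.05)],(.429,-.012)))
s=pickle.load(open('s1.pkl','rb'));im=cv2.imread('pics/w1.png')
for p in [(.429,-.012),(.425,-.162)]: print(fit('wrist',im,s,[(.011,.078),(.023,.05)],p))
for p,z in [((.622,-.003),.07),((.608,-.091),.05),((.594,-.179),.03)]: print(fit('wrist',im,s,[(.0255,z)],p))
im=cv2.imread('pics/side0.png')
for p in [(.429,-.012),(.425,-.162)]: print('side',fit('side',im,s,[(.011,.078),(.023,.05)],p))
for p,z in [((.622,-.003),.07),((.608,-.091),.05),((.594,-.179),.03)]: print('side',fit('side',im,s,[(.0255,z)],p))
"
```

```text
Traceback (most recent call last):
  File "h.py", line 33, in fit
    G=[(sc(x0[0]+a,x0[1]+b),x0[0]+a,x0[1]+b) for a in np.arange(-rng,rng,.001) for b in np.arange(-rng,rng,.001)]
        ~~^^^^^^^^^^^^^^^^^
  File "h.py", line 30, in sc
    d=[cv2.remap(g,f(q)[:,0].copy(),f(q)[:,1].copy(),1)[:,0] for q in(rad-.0015,rad+.0015)]
                   ~^^^
  File "h.py", line 29, in <lambda>
    f=lambda q:proj(n,np.c_[x+q*np.cos(T),y+q*np.sin(T),T*0+z],s).astype(np.float32)
               ~~~~^^^^^^^^^^^^^^^^^^^^^^^^^^^^^^^^^^^^^^^^^^^^^^
  File "h.py", line 16, in proj
    c,M,p=pose(n,s); return cv2.projectPoints((np.atleast_2d(X)-p)@M,np.zeros(3),np.zeros(3),K(c),c["distortion"])[0][:,0]
          ~~~~^^^^^
  File "h.py", line 5, in pose
    c=r.camera_params(n)
ValueError: time passes only in moves, steps and waits
```

```bash
sed -i 's/^def pose/import functools\n@functools.lru_cache(None)\ndef cp(n): return r.camera_params(n)\ndef pose/; s/c=r.camera_params(n)/c=cp(n)/' h.py; sed -i 's/def cp(n): return .*/def cp(n): return r.camera_params(n)/' h.py
cat > f1.py <<'E'
from h import *
import pickle
s=pickle.load(open('s2.pkl','rb'));im=cv2.imread('pics/w2.png')
print(fit('wrist',im,s,[(.011,.078),(.023,.05)],(.429,-.012)))
s=pickle.load(open('s1.pkl','rb'));im=cv2.imread('pics/w1.png')
for p in [(.429,-.012),(.425,-.162)]: print(fit('wrist',im,s,[(.011,.078),(.023,.05)],p))
for p,z in [((.622,-.003),.07),((.608,-.091),.05),((.594,-.179),.03)]: print(fit('wrist',im,s,[(.0255,z)],p))
im=cv2.imread('pics/side0.png')
for p in [(.429,-.012),(.425,-.162)]: print('side',fit('side',im,s,[(.011,.078),(.023,.05)],p))
for p,z in [((.622,-.003),.07),((.608,-.091),.05),((.594,-.179),.03)]: print('side',fit('side',im,s,[(.0255,z)],p))
E
python3 f1.py
```

```text
[[ 5.34521e+01  4.27000e-01 -1.30000e-02]
 [ 5.07129e+01  4.27000e-01 -1.25000e-02]
 [ 3.49440e+01  4.30000e-01 -1.30000e-02]]
[[ 3.74521e+01  4.31000e-01 -1.10000e-02]
 [ 3.56821e+01  4.30800e-01 -1.08000e-02]
 [ 2.78593e+01  4.26000e-01 -1.10000e-02]]
[[37.9361  0.423  -0.166 ]
 [36.9432  0.423  -0.1655]
 [30.0226  0.428  -0.152 ]]
[[ 3.98372e+01  6.22000e-01 -2.00000e-03]
 [ 3.95598e+01  6.22000e-01 -2.50000e-03]
 [ 3.12638e+01  6.24000e-01  0.00000e+00]]
[[39.0748  0.607  -0.091 ]
 [38.5937  0.6078 -0.0908]
 [32.135   0.608  -0.088 ]]
[[37.4117  0.593  -0.179 ]
 [36.7444  0.5932 -0.1792]
 [31.0061  0.593  -0.183 ]]
side [[ 3.37966e+01  4.26000e-01 -2.40000e-02]
 [ 3.31024e+01  4.26200e-01 -2.33000e-02]
 [ 3.02030e+01  4.28000e-01 -1.60000e-02]]
side [[30.8226  0.422  -0.174 ]
 [30.6945  0.4232 -0.1668]
 [29.1864  0.422  -0.169 ]]
side [[ 2.71676e+01  6.23000e-01 -1.00000e-03]
 [ 2.69165e+01  6.23500e-01 -1.00000e-03]
 [ 2.49121e+01  6.26000e-01  1.00000e-03]]
side [[31.4097  0.608  -0.091 ]
 [31.0828  0.6078 -0.0912]
 [28.6621  0.608  -0.087 ]]
side [[32.7332  0.593  -0.18  ]
 [32.4122  0.5932 -0.1798]
 [29.6258  0.593  -0.183 ]]
```

Call:
carry_out(
  plan=[
    {"rot":[0,0,0],"xyz":[0.003,0,0.04],"grip":0},
    {"rot":[0,0,0],"xyz":[0.003,0,0.08],"grip":0},
    {"rot":[0,0,0],"xyz":[0.003,0,0.095],"grip":0},
    {"rot":[0,0,0],"xyz":[0.003,0,0.095],"grip":0},
    {"rot":[0,0,0],"xyz":[0.003,0,0.095],"grip":0},
  ],
)

```text
clock: 2.58
tool_pos: [0.4303, -0.012, 0.0558]
eef_rot: [0.71, 0.705, 0.001, 0.001]
contact_force: [1.2, 0.2, 0.1]
opening: 1.003
finger_force: 0.0
```

```bash
python3 -c "
from h import *
goal([.427,-.0125,.0535])"
```

```text
xyz [-0.0005 -0.0033  0.0023] rot [ 0.003 -0.    -0.007] now [ 0.4303 -0.012   0.0558] F [1.16 0.2  0.09] t 2.5833 op 1.003
```

Call:
carry_out(
  plan=[
    {"rot":[0,0,0],"xyz":[0,-0.002,0.001],"grip":120},
    {"rot":[0,0,0],"xyz":[0,-0.002,0.001],"grip":160},
    {"rot":[0,0,0],"xyz":[0,-0.002,0.001],"grip":200},
    {"rot":[0,0,0],"xyz":[0,-0.002,0.001],"grip":255},
    {"rot":[0,0,0],"xyz":[0,-0.002,0.001],"grip":255},
    {"rot":[0,0,0],"xyz":[0,-0.002,0.001],"grip":255},
    {"rot":[0,0,0],"xyz":[0,-0.002,0.001],"grip":255},
    {"rot":[0,0,0],"xyz":[0,-0.002,0.001],"grip":255},
  ],
  squeeze=45,
)

```text
clock: 3.25
tool_pos: [0.4265, -0.0116, 0.0544]
eef_rot: [0.709, 0.705, 0.0, 0.0]
contact_force: [-0.0, 0.1, -0.0]
opening: 0.418
finger_force: 0.0
```

Call:
carry_out(
  plan=[
    {"rot":[0,0,0],"xyz":[0,0,0],"grip":255},
    {"rot":[0,0,0],"xyz":[0,0,0],"grip":255},
    {"rot":[0,0,0],"xyz":[0,0,0],"grip":255},
  ],
)

```text
clock: 3.5
tool_pos: [0.4262, -0.0116, 0.0541]
eef_rot: [0.709, 0.705, -0.0, 0.0]
contact_force: [0.4, -0.4, -0.0]
opening: 0.238
finger_force: 45.0
```

Call:
carry_out(
  plan=[
    {"rot":[0,0,0],"xyz":[0,0,-0.01],"grip":255},
    {"rot":[0,0,0],"xyz":[0,0,-0.04],"grip":255},
    {"rot":[0,0,0],"xyz":[0,0,-0.06],"grip":255},
    {"rot":[0,0,0],"xyz":[0,0,-0.06],"grip":255},
    {"rot":[0,0,0],"xyz":[0,0,-0.06],"grip":255},
    {"rot":[0,0,0],"xyz":[0,0,-0.06],"grip":255},
    {"rot":[0,0,0],"xyz":[0,0,-0.06],"grip":255},
  ],
)

```text
clock: 4.08
tool_pos: [0.4256, -0.0119, 0.1132]
eef_rot: [0.709, 0.705, -0.001, -0.0]
contact_force: [-0.5, -1.0, -0.9]
opening: 0.237
finger_force: 45.0
```

Call:
carry_out(
  plan=[
    {"rot":[0,0,0],"xyz":[0,0,0],"grip":255},
    {"rot":[0,0,0],"xyz":[0,0,0],"grip":255},
  ],
)

```text
clock: 4.25
tool_pos: [0.4257, -0.0115, 0.1134]
eef_rot: [0.709, 0.705, -0.001, -0.0]
contact_force: [-0.1, 0.3, -1.7]
opening: 0.236
finger_force: 45.0
```

Call:
carry_out(
  plan=[
    {"rot":[0,0,0],"xyz":[0,0,0],"grip":255},
  ],
)

```text
clock: 4.33
tool_pos: [0.4259, -0.0114, 0.1136]
eef_rot: [0.709, 0.705, -0.001, -0.0]
contact_force: [0.5, -1.2, -1.5]
opening: 0.24
finger_force: 45.0
```

Call:
carry_out(
  plan=[
    {"rot":[0,0,0],"xyz":[0,0,0],"grip":255},
  ],
)

```text
clock: 4.42
tool_pos: [0.426, -0.0115, 0.1138]
eef_rot: [0.709, 0.705, -0.0, -0.0]
contact_force: [0.8, -0.2, -1.4]
opening: 0.239
finger_force: 45.0
```

About 1.3 N, so the first canister is the light class and goes to the low nest. I'll raise it and carry it over.

Call:
carry_out(
  plan=[
    {"rot":[0,0,0],"xyz":[0,0,-0.04],"grip":255},
    {"rot":[0,0,0],"xyz":[-0.03,0.03,-0.05],"grip":255},
    {"rot":[0,0,0],"xyz":[-0.06,0.06,-0.05],"grip":255},
    {"rot":[0,0,0],"xyz":[-0.085,0.085,-0.05],"grip":255},
    {"rot":[0,0,0],"xyz":[-0.11,0.11,-0.05],"grip":255},
    {"rot":[0,0,0],"xyz":[-0.135,0.135,-0.05],"grip":255},
    {"rot":[0,0,0],"xyz":[-0.16,0.16,-0.05],"grip":255},
    {"rot":[0,0,0],"xyz":[-0.167,0.167,-0.05],"grip":255},
  ],
)

```text
clock: 5.08
tool_pos: [0.5949, -0.1857, 0.1634]
eef_rot: [0.712, 0.702, -0.0, 0.002]
contact_force: [1.1, -0.6, -0.7]
opening: 0.238
finger_force: 45.0
```

Call:
carry_out(
  plan=[
    {"rot":[0,0,0],"xyz":[0,0,0],"grip":255},
    {"rot":[0,0,0],"xyz":[0,0,0],"grip":255},
    {"rot":[0,0,0],"xyz":[0,0,0],"grip":255},
    {"rot":[0,0,0],"xyz":[0,0,0],"grip":255},
  ],
)

```text
clock: 5.42
tool_pos: [0.5912, -0.1778, 0.1643]
eef_rot: [0.708, 0.706, -0.0, -0.001]
contact_force: [-0.5, 0.4, -1.5]
opening: 0.237
finger_force: 45.0
```

```bash
python3 -c "
from h import *
goal([.593,-.178,.098])"
```

```text
xyz [-0.0002  0.0019  0.0663] rot [-0.001 -0.001 -0.003] now [ 0.5912 -0.1778  0.1643] F [-0.49  0.43 -1.51] t 5.4167 op 0.237
```

Call:
carry_out(
  plan=[
    {"rot":[0,0,0],"xyz":[0,0.002,0.03],"grip":255},
    {"rot":[0,0,0],"xyz":[0,0.002,0.055],"grip":255},
    {"rot":[0,0,0],"xyz":[0,0.002,0.068],"grip":255},
    {"rot":[0,0,0],"xyz":[0,0.002,0.068],"grip":255},
    {"rot":[0,0,0],"xyz":[0,0.002,0.068],"grip":255},
    {"rot":[0,0,0],"xyz":[0,0.002,0.068],"grip":255},
  ],
)

```text
clock: 5.92
tool_pos: [0.5951, -0.1791, 0.0976]
eef_rot: [0.709, 0.705, 0.001, 0.001]
contact_force: [0.5, -0.1, -0.9]
opening: 0.237
finger_force: 45.0
```

```bash
python3 -c "
from h import *
goal([.593,-.178,.088])
s=r.get_state();z=s['tool_pos'][2]
im=r.snapshot('side')[:,:,::-1].copy();cv2.imwrite('pics/s3.png',im)
w=r.snapshot('wrist')[:,:,::-1].copy()
print(fit('side',im,s,[(.023,z-.004)],(.593,-.179),sel=lambda t:(np.sin(t)<.5)))
a=cv2.resize(im[190:300,215:345],(400,338),interpolation=2);b=cv2.resize(w[100:340,110:394],(400,338))
cv2.imwrite('pics/s3c.png',np.hstack([a,b]))
print(proj('side',[[.593,-.179,z-.004],[.593,-.179,.03]],s))
"
```

```text
xyz [ 0.0011 -0.0021  0.0096] rot [ 0.002 -0.    -0.005] now [ 0.5951 -0.1791  0.0976] F [ 0.5  -0.13 -0.9 ] t 5.9167 op 0.237
[[22.2011  0.597  -0.176 ]
 [22.1343  0.5968 -0.177 ]
 [21.1525  0.601  -0.169 ]]
[[281.95207158 226.9414385 ]
 [281.75893004 247.56447072]]
```

View pics/s3c.png

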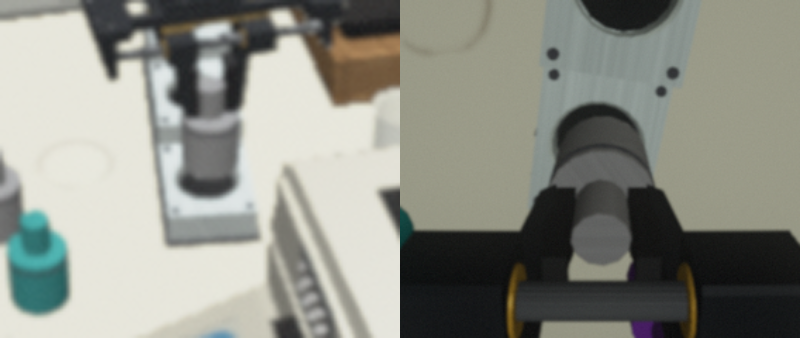

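The canister hangs upright over the low nest. In the left view it sits about 1 mm to the +x side, so I'll correct that and go down in guarded steps.

Call:
carry_out(
  plan=[
    {"rot":[0,0,0],"xyz":[0,-0.0015,0.005],"grip":255},
    {"rot":[0,0,0],"xyz":[0,-0.0015,0.01],"grip":255},
    {"rot":[0,0,0],"xyz":[0,-0.0015,0.015],"grip":255},
    {"rot":[0,0,0],"xyz":[0,-0.0015,0.015],"grip":255},
    {"rot":[0,0,0],"xyz":[0,-0.0015,0.015],"grip":255},
  ],
)

```text
clock: 6.43
tool_pos: [0.5923, -0.1796, 0.0807]
eef_rot: [0.709, 0.705, -0.0, -0.0]
contact_force: [0.4, 0.2, -1.3]
opening: 0.237
finger_force: 45.0
```

Call:
carry_out(
  plan=[
    {"rot":[0,0,0],"xyz":[0,0,0.003],"grip":255},
    {"rot":[0,0,0],"xyz":[0,0,0.003],"grip":255},
    {"rot":[0,0,0],"xyz":[0,0,0.003],"grip":255},
  ],
)

```text
clock: 6.68
tool_pos: [0.5927, -0.1796, 0.0781]
eef_rot: [0.709, 0.705, -0.0, -0.0]
contact_force: [-0.5, -0.0, -1.9]
opening: 0.236
finger_force: 45.0
```

Call:
carry_out(
  plan=[
    {"rot":[0,0,0],"xyz":[0,0,0.003],"grip":255},
    {"rot":[0,0,0],"xyz":[0,0,0.003],"grip":255},
    {"rot":[0,0,0],"xyz":[0,0,0.003],"grip":255},
  ],
  squeeze=60,
)

```text
clock: 6.93
tool_pos: [0.5933, -0.1796, 0.0756]
eef_rot: [0.709, 0.705, 0.0, 0.0]
contact_force: [0.4, -1.2, 1.5]
opening: 0.233
finger_force: 60.0
```

Call:
carry_out(
  plan=[
    {"rot":[0,0,0],"xyz":[0,0,0.003],"grip":255},
    {"rot":[0,0,0],"xyz":[0,0,0.003],"grip":255},
    {"rot":[0,0,0],"xyz":[0,0,0.003],"grip":255},
  ],
)

```text
clock: 7.18
tool_pos: [0.5934, -0.1796, 0.0729]
eef_rot: [0.709, 0.705, 0.0, 0.001]
contact_force: [-0.2, -0.2, 4.5]
opening: 0.237
finger_force: 60.0
```

Call:
carry_out(
  plan=[
    {"rot":[0,0,0],"xyz":[0,0,0.001],"grip":255},
    {"rot":[0,0,0],"xyz":[0,0,0.001],"grip":255},
    {"rot":[0,0,0],"xyz":[0,0,0.001],"grip":255},
  ],
)

```text
clock: 7.43
tool_pos: [0.5934, -0.1796, 0.0721]
eef_rot: [0.709, 0.705, 0.0, 0.001]
contact_force: [-0.5, 0.0, 6.2]
opening: 0.229
finger_force: 60.0
```

Call:
carry_out(
  plan=[
    {"rot":[0,0,0],"xyz":[0,0,0.002],"grip":255},
    {"rot":[0,0,0],"xyz":[0,0,0.002],"grip":255},
    {"rot":[0,0,0],"xyz":[0,0,0.002],"grip":255},
  ],
)

```text
clock: 7.68
tool_pos: [0.5934, -0.1796, 0.07]
eef_rot: [0.709, 0.705, 0.0, 0.001]
contact_force: [-1.1, -0.6, 6.6]
opening: 0.234
finger_force: 60.0
```

Call:
carry_out(
  plan=[
    {"rot":[0,0,0],"xyz":[0,0,0.002],"grip":255},
    {"rot":[0,0,0],"xyz":[0,0,0.002],"grip":255},
    {"rot":[0,0,0],"xyz":[0,0,0.002],"grip":255},
  ],
)

```text
clock: 7.93
tool_pos: [0.5935, -0.1796, 0.068]
eef_rot: [0.709, 0.705, 0.0, 0.001]
contact_force: [0.1, -0.7, 6.1]
opening: 0.233
finger_force: 60.0
```

Call:
carry_out(
  plan=[
    {"rot":[0,0,0],"xyz":[0,0,0.002],"grip":255},
    {"rot":[0,0,0],"xyz":[0,0,0.002],"grip":255},
    {"rot":[0,0,0],"xyz":[0,0,0.002],"grip":255},
  ],
)

```text
clock: 8.18
tool_pos: [0.5934, -0.1796, 0.066]
eef_rot: [0.709, 0.705, 0.0, 0.001]
contact_force: [-0.5, 0.7, 5.6]
opening: 0.232
finger_force: 60.0
```

Call:
carry_out(
  plan=[
    {"rot":[0,0,0],"xyz":[0,0,0.001],"grip":255},
    {"rot":[0,0,0],"xyz":[0,0,0.001],"grip":255},
    {"rot":[0,0,0],"xyz":[0,0,0.001],"grip":255},
  ],
)

```text
clock: 8.43
tool_pos: [0.5936, -0.1796, 0.0657]
eef_rot: [0.709, 0.705, 0.0, 0.001]
contact_force: [-2.0, 0.5, 11.7]
opening: 0.233
finger_force: 60.0
```

Call:
carry_out(
  plan=[
    {"rot":[0,0,0],"xyz":[0,0,0.001],"grip":255},
    {"rot":[0,0,0],"xyz":[0,0,0.001],"grip":255},
    {"rot":[0,0,0],"xyz":[0,0,0.001],"grip":255},
  ],
)

```text
clock: 8.68
tool_pos: [0.5937, -0.1796, 0.0657]
eef_rot: [0.709, 0.705, 0.0, 0.001]
contact_force: [-2.4, 0.1, 17.6]
opening: 0.24
finger_force: 60.0
```

Call:
carry_out(
  plan=[
    {"rot":[0,0,0],"xyz":[0,0,0.001],"grip":255},
    {"rot":[0,0,0],"xyz":[0,0,0.001],"grip":255},
    {"rot":[0,0,0],"xyz":[0,0,0.001],"grip":255},
  ],
)

```text
clock: 8.93
tool_pos: [0.5938, -0.1796, 0.0656]
eef_rot: [0.709, 0.705, 0.0, 0.002]
contact_force: [-4.8, 0.4, 24.0]
opening: 0.235
finger_force: 60.0
```

It reached the hard stop at 18 mm depth with 24 N. I'll relieve the force, open, and go up.

Call:
carry_out(
  plan=[
    {"rot":[0,0,0],"xyz":[0,0,-0.003],"grip":255},
    {"rot":[0,0,0],"xyz":[0,0,-0.0035],"grip":255},
    {"rot":[0,0,0],"xyz":[0,0,-0.0035],"grip":150},
    {"rot":[0,0,0],"xyz":[0,0,-0.0035],"grip":80},
    {"rot":[0,0,0],"xyz":[0,0,-0.0035],"grip":0},
    {"rot":[0,0,0],"xyz":[0,0,-0.0035],"grip":0},
    {"rot":[0,0,0],"xyz":[0,0,-0.0035],"grip":0},
    {"rot":[0,0,0],"xyz":[0,0,-0.0035],"grip":0},
  ],
)

```text
clock: 9.6
tool_pos: [0.5926, -0.1796, 0.0655]
eef_rot: [0.709, 0.705, -0.0, -0.0]
contact_force: [-0.4, -0.5, -0.3]
opening: 0.669
finger_force: 0.0
```

Call:
carry_out(
  plan=[
    {"rot":[0,0,0],"xyz":[0,0,-0.02],"grip":0},
    {"rot":[0,0,0],"xyz":[0,0,-0.06],"grip":0},
    {"rot":[0,0,0],"xyz":[0,0,-0.1],"grip":0},
    {"rot":[0,0,0],"xyz":[0.01,-0.03,-0.115],"grip":0},
    {"rot":[0,0,0],"xyz":[0.02,-0.07,-0.115],"grip":0},
    {"rot":[0,0,0],"xyz":[0.02,-0.11,-0.115],"grip":0},
    {"rot":[0,0,0],"xyz":[0.02,-0.15,-0.115],"grip":0},
    {"rot":[0,0,0],"xyz":[0.02,-0.17,-0.115],"grip":0},
  ],
)

```text
clock: 10.27
tool_pos: [0.4169, -0.1588, 0.1807]
eef_rot: [0.709, 0.705, -0.002, -0.001]
contact_force: [-0.3, -0.6, 0.1]
opening: 0.997
finger_force: 0.0
```

Call:
carry_out(
  plan=[
    {"rot":[0,0,0],"xyz":[0,0,0],"grip":0},
    {"rot":[0,0,0],"xyz":[0,0,0],"grip":0},
    {"rot":[0,0,0],"xyz":[0,0,0],"grip":0},
    {"rot":[0,0,0],"xyz":[0,0,0],"grip":0},
  ],
)

```text
clock: 10.6
tool_pos: [0.4248, -0.1584, 0.1808]
eef_rot: [0.709, 0.705, 0.001, 0.001]
contact_force: [-0.0, -0.4, -0.9]
opening: 0.996
finger_force: 0.0
```

```bash
python3 -c "
from h import *
goal([.424,-.163,.11])
s=r.get_state();w=r.snapshot('wrist')[:,:,::-1].copy();cv2.imwrite('pics/w4.png',w)
print(fit('wrist',w,s,[(.011,.078),(.023,.05)],(.424,-.163)))
print('placed',fit('wrist',w,s,[(.011,.0897),(.023,.0617)],(.593,-.179)))
"
```

```text
xyz [-0.0047 -0.0009  0.0708] rot [ 0.002 -0.    -0.006] now [ 0.4248 -0.1584  0.1808] F [-0.01 -0.42 -0.86] t 10.6 op 0.996
[[50.7935  0.423  -0.166 ]
 [47.6158  0.4228 -0.1662]
 [34.6048  0.423  -0.157 ]]
placed [[57.5033  0.593  -0.181 ]
 [54.6126  0.593  -0.1805]
 [34.1965  0.59   -0.178 ]]
```

View pics/w4.png

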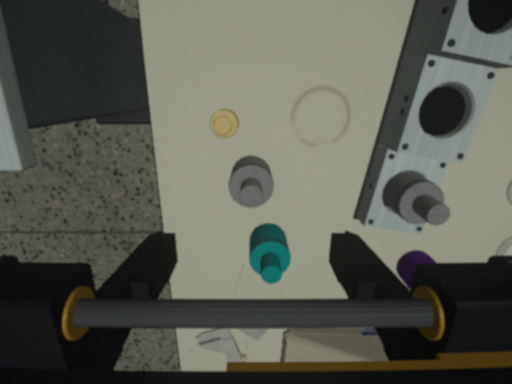

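The first canister sits in the low nest at (420,205). The second grey one is at (250,190), with the turquoise lookalike at (270,265) clear of the fingers.

Call:
carry_out(
  plan=[
    {"rot":[0,0,0],"xyz":[-0.007,-0.002,0.04],"grip":0},
    {"rot":[0,0,0],"xyz":[-0.007,-0.002,0.08],"grip":0},
    {"rot":[0,0,0],"xyz":[-0.007,-0.002,0.11],"grip":0},
    {"rot":[0,0,0],"xyz":[-0.007,-0.002,0.127],"grip":0},
    {"rot":[0,0,0],"xyz":[-0.007,-0.002,0.127],"grip":0},
    {"rot":[0,0,0],"xyz":[-0.007,-0.002,0.127],"grip":0},
    {"rot":[0,0,0],"xyz":[-0.007,-0.002,0.127],"grip":0},
  ],
)

```text
clock: 11.23
tool_pos: [0.4219, -0.1654, 0.0543]
eef_rot: [0.709, 0.705, 0.001, 0.001]
contact_force: [0.1, -0.6, -0.0]
opening: 0.999
finger_force: 0.0
```

Call:
carry_out(
  plan=[
    {"rot":[0,0,0],"xyz":[0,0,0],"grip":120},
    {"rot":[0,0,0],"xyz":[0,0,0],"grip":160},
    {"rot":[0,0,0],"xyz":[0,0,0],"grip":200},
    {"rot":[0,0,0],"xyz":[0,0,0],"grip":255},
    {"rot":[0,0,0],"xyz":[0,0,0],"grip":255},
    {"rot":[0,0,0],"xyz":[0,0,0],"grip":255},
    {"rot":[0,0,0],"xyz":[0,0,0],"grip":255},
    {"rot":[0,0,0],"xyz":[0,0,0],"grip":255},
  ],
  squeeze=60,
)

```text
clock: 11.9
tool_pos: [0.4208, -0.1656, 0.0537]
eef_rot: [0.709, 0.705, -0.0, 0.0]
contact_force: [-0.7, 0.3, 0.7]
opening: 0.42
finger_force: 0.0
```

Call:
carry_out(
  plan=[
    {"rot":[0,0,0],"xyz":[0,0,0],"grip":255},
    {"rot":[0,0,0],"xyz":[0,0,0],"grip":255},
    {"rot":[0,0,0],"xyz":[0,0,0],"grip":255},
    {"rot":[0,0,0],"xyz":[0,0,0],"grip":255},
  ],
)

```text
clock: 12.23
tool_pos: [0.4213, -0.1655, 0.0537]
eef_rot: [0.709, 0.705, 0.0, 0.0]
contact_force: [1.4, -0.2, -1.1]
opening: 0.232
finger_force: 59.9
```

Lift and weigh.

Call:
carry_out(
  plan=[
    {"rot":[0,0,0],"xyz":[0,0,-0.01],"grip":255},
    {"rot":[0,0,0],"xyz":[0,0,-0.04],"grip":255},
    {"rot":[0,0,0],"xyz":[0,0,-0.08],"grip":255},
    {"rot":[0,0,0],"xyz":[0,0,-0.11],"grip":255},
    {"rot":[0,0,0],"xyz":[0,0,-0.11],"grip":255},
    {"rot":[0,0,0],"xyz":[0,0,-0.11],"grip":255},
    {"rot":[0,0,0],"xyz":[0,0,-0.11],"grip":255},
    {"rot":[0,0,0],"xyz":[0,0,-0.11],"grip":255},
  ],
)

```text
clock: 12.9
tool_pos: [0.4194, -0.1657, 0.1623]
eef_rot: [0.709, 0.705, -0.001, -0.001]
contact_force: [0.0, 0.5, -3.6]
opening: 0.233
finger_force: 59.9
```

Call:
carry_out(
  plan=[
    {"rot":[0,0,0],"xyz":[0,0,0],"grip":255},
    {"rot":[0,0,0],"xyz":[0,0,0],"grip":255},
  ],
)

```text
clock: 13.07
tool_pos: [0.4201, -0.1653, 0.1626]
eef_rot: [0.709, 0.705, -0.001, -0.001]
contact_force: [-0.5, 0.3, -3.6]
opening: 0.234
finger_force: 59.9
```

Call:
carry_out(
  plan=[
    {"rot":[0,0,0],"xyz":[0,0,0],"grip":255},
    {"rot":[0,0,0],"xyz":[0,0,0],"grip":255},
  ],
)

```text
clock: 13.23
tool_pos: [0.4206, -0.1654, 0.1632]
eef_rot: [0.709, 0.705, -0.0, -0.0]
contact_force: [-1.2, -0.7, -2.4]
opening: 0.231
finger_force: 59.9
```

Call:
carry_out(
  plan=[
    {"rot":[0,0,0],"xyz":[0,0,0],"grip":255},
  ],
)

```text
clock: 13.32
tool_pos: [0.4207, -0.1654, 0.1635]
eef_rot: [0.709, 0.705, -0.0, -0.0]
contact_force: [0.0, 0.2, -2.9]
opening: 0.237
finger_force: 59.9
```

About 3.1 N, so this one goes to the middle nest.

Call:
carry_out(
  plan=[
    {"rot":[0,0,0],"xyz":[0.01,0.025,0],"grip":255},
    {"rot":[0,0,0],"xyz":[0.02,0.055,0],"grip":255},
    {"rot":[0,0,0],"xyz":[0.033,0.085,0],"grip":255},
    {"rot":[0,0,0],"xyz":[0.045,0.115,0],"grip":255},
    {"rot":[0,0,0],"xyz":[0.057,0.145,0],"grip":255},
    {"rot":[0,0,0],"xyz":[0.068,0.17,0],"grip":255},
    {"rot":[0,0,0],"xyz":[0.073,0.187,0],"grip":255},
    {"rot":[0,0,0],"xyz":[0.073,0.187,0],"grip":255},
  ],
)

```text
clock: 13.98
tool_pos: [0.6122, -0.0907, 0.1637]
eef_rot: [0.708, 0.706, 0.003, 0.001]
contact_force: [0.9, -0.4, -3.6]
opening: 0.232
finger_force: 59.9
```

Call:
carry_out(
  plan=[
    {"rot":[0,0,0],"xyz":[0,0,0.02],"grip":255},
    {"rot":[0,0,0],"xyz":[0,0,0.04],"grip":255},
    {"rot":[0,0,0],"xyz":[0,0,0.046],"grip":255},
    {"rot":[0,0,0],"xyz":[0,0,0.046],"grip":255},
    {"rot":[0,0,0],"xyz":[0,0,0.046],"grip":255},
    {"rot":[0,0,0],"xyz":[0,0,0.046],"grip":255},
    {"rot":[0,0,0],"xyz":[0,0,0.046],"grip":255},
  ],
)

```text
clock: 14.57
tool_pos: [0.609, -0.0937, 0.1189]
eef_rot: [0.709, 0.705, 0.001, 0.001]
contact_force: [0.6, 0.1, -3.8]
opening: 0.233
finger_force: 59.9
```

```bash
python3 -c "
from h import *
goal([.608,-.091,.114])
s=r.get_state();z=s['tool_pos'][2]
im=r.snapshot('side')[:,:,::-1].copy()
w=r.snapshot('wrist')[:,:,::-1].copy()
print(fit('side',im,s,[(.023,z-.004)],(.608,-.091),sel=lambda t:(np.sin(t)<.5)))
print('hole',fit('wrist',w,s,[(.0255,.05)],(.608,-.091),sel=lambda t:np.sin(t)>.2))
a=cv2.resize(im[170:280,215:345],(400,338),interpolation=2);b=cv2.resize(w[100:340,110:394],(400,338))
cv2.imwrite('pics/s5c.png',np.hstack([a,b]))
"
```

```text
xyz [ 0.0027 -0.001   0.0049] rot [ 0.002 -0.    -0.006] now [ 0.609  -0.0937  0.1189] F [ 0.58  0.13 -3.8 ] t 14.5667 op 0.233
[[20.8024  0.611  -0.09  ]
 [20.6155  0.6113 -0.0905]
 [19.3827  0.612  -0.08  ]]
hole [[38.9769  0.609  -0.091 ]
 [38.6903  0.6088 -0.0923]
 [32.218   0.606  -0.09  ]]
```

View pics/s5c.png

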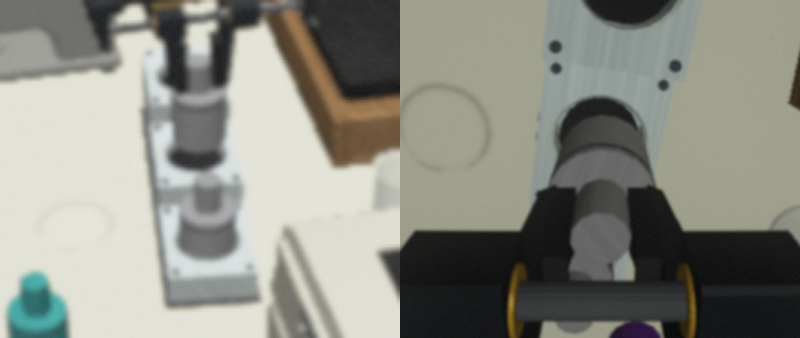

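The canister hangs upright over the middle nest, about 2 mm to the +x side and slightly to −y. I'll correct both and descend in guarded steps.

Call:
carry_out(
  plan=[
    {"rot":[0,0,0],"xyz":[0.002,-0.0015,0.004],"grip":255},
    {"rot":[0,0,0],"xyz":[0.002,-0.0015,0.008],"grip":255},
    {"rot":[0,0,0],"xyz":[0.002,-0.0015,0.012],"grip":255},
    {"rot":[0,0,0],"xyz":[0.002,-0.0015,0.014],"grip":255},
    {"rot":[0,0,0],"xyz":[0.002,-0.0015,0.014],"grip":255},
    {"rot":[0,0,0],"xyz":[0.002,-0.0015,0.014],"grip":255},
  ],
)

```text
clock: 15.17
tool_pos: [0.6066, -0.0917, 0.1034]
eef_rot: [0.709, 0.705, -0.0, -0.0]
contact_force: [-0.1, -0.2, -2.7]
opening: 0.237
finger_force: 59.9
```

Call:
carry_out(
  plan=[
    {"rot":[0,0,0],"xyz":[0,0,0.002],"grip":255},
    {"rot":[0,0,0],"xyz":[0,0,0.002],"grip":255},
    {"rot":[0,0,0],"xyz":[0,0,0.002],"grip":255},
  ],
)

```text
clock: 15.42
tool_pos: [0.6067, -0.0917, 0.1017]
eef_rot: [0.709, 0.705, -0.0, 0.0]
contact_force: [0.4, 0.2, -3.2]
opening: 0.234
finger_force: 59.9
```

Call:
carry_out(
  plan=[
    {"rot":[0,0,0],"xyz":[0,0,0.002],"grip":255},
    {"rot":[0,0,0],"xyz":[0,0,0.002],"grip":255},
    {"rot":[0,0,0],"xyz":[0,0,0.002],"grip":255},
  ],
)

```text
clock: 15.67
tool_pos: [0.6066, -0.0918, 0.0996]
eef_rot: [0.709, 0.705, -0.0, -0.0]
contact_force: [-0.4, 0.4, -2.8]
opening: 0.235
finger_force: 59.9
```

Call:
carry_out(
  plan=[
    {"rot":[0,0,0],"xyz":[0,0.001,0.003],"grip":255},
    {"rot":[0,0,0],"xyz":[0,0.001,0.003],"grip":255},
    {"rot":[0,0,0],"xyz":[0,0.001,0.003],"grip":255},
  ],
)

```text
clock: 15.92
tool_pos: [0.6079, -0.0917, 0.0966]
eef_rot: [0.709, 0.705, 0.0, 0.0]
contact_force: [-0.1, -0.9, -3.4]
opening: 0.234
finger_force: 59.9
```

Call:
carry_out(
  plan=[
    {"rot":[0,0,0],"xyz":[0,0,0.002],"grip":255},
    {"rot":[0,0,0],"xyz":[0,0,0.002],"grip":255},
    {"rot":[0,0,0],"xyz":[0,0,0.002],"grip":255},
  ],
)

```text
clock: 16.17
tool_pos: [0.6081, -0.0917, 0.0953]
eef_rot: [0.709, 0.705, 0.0, 0.0]
contact_force: [-0.9, -0.3, 2.9]
opening: 0.236
finger_force: 59.8
```

Call:
carry_out(
  plan=[
    {"rot":[0,0,0],"xyz":[0,0,0.002],"grip":255},
    {"rot":[0,0,0],"xyz":[0,0,0.002],"grip":255},
    {"rot":[0,0,0],"xyz":[0,0,0.002],"grip":255},
  ],
)

```text
clock: 16.42
tool_pos: [0.6082, -0.0916, 0.0932]
eef_rot: [0.709, 0.705, 0.0, 0.0]
contact_force: [-0.7, 0.2, 5.2]
opening: 0.233
finger_force: 59.8
```

Call:
carry_out(
  plan=[
    {"rot":[0,0,0],"xyz":[0,0,0.002],"grip":255},
    {"rot":[0,0,0],"xyz":[0,0,0.002],"grip":255},
    {"rot":[0,0,0],"xyz":[0,0,0.002],"grip":255},
  ],
)

```text
clock: 16.67
tool_pos: [0.6082, -0.0917, 0.0911]
eef_rot: [0.709, 0.705, 0.0, 0.0]
contact_force: [-0.2, -0.7, 4.7]
opening: 0.236
finger_force: 59.8
```

Call:
carry_out(
  plan=[
    {"rot":[0,0,0],"xyz":[0,0,0.002],"grip":255},
    {"rot":[0,0,0],"xyz":[0,0,0.002],"grip":255},
    {"rot":[0,0,0],"xyz":[0,0,0.002],"grip":255},
  ],
)

```text
clock: 16.92
tool_pos: [0.6081, -0.0916, 0.089]
eef_rot: [0.709, 0.705, 0.0, 0.0]
contact_force: [-0.8, -0.4, 4.1]
opening: 0.234
finger_force: 59.8
```

Call:
carry_out(
  plan=[
    {"rot":[0,0,0],"xyz":[0,0,0.001],"grip":255},
    {"rot":[0,0,0],"xyz":[0,0,0.001],"grip":255},
    {"rot":[0,0,0],"xyz":[0,0,0.001],"grip":255},
  ],
)

```text
clock: 17.17
tool_pos: [0.6081, -0.0917, 0.088]
eef_rot: [0.709, 0.705, 0.0, 0.0]
contact_force: [-0.3, 0.2, 5.6]
opening: 0.236
finger_force: 59.8
```

Call:
carry_out(
  plan=[
    {"rot":[0,0,0],"xyz":[0,0,0.0015],"grip":255},
    {"rot":[0,0,0],"xyz":[0,0,0.0015],"grip":255},
    {"rot":[0,0,0],"xyz":[0,0,0.0015],"grip":255},
  ],
)

```text
clock: 17.42
tool_pos: [0.6081, -0.0916, 0.0864]
eef_rot: [0.709, 0.705, 0.0, 0.0]
contact_force: [0.2, 0.1, 4.9]
opening: 0.233
finger_force: 59.8
```

Call:
carry_out(
  plan=[
    {"rot":[0,0,0],"xyz":[0,0,0.001],"grip":255},
    {"rot":[0,0,0],"xyz":[0,0,0.001],"grip":255},
    {"rot":[0,0,0],"xyz":[0,0,0.001],"grip":255},
  ],
)

```text
clock: 17.67
tool_pos: [0.6082, -0.0917, 0.0858]
eef_rot: [0.709, 0.705, 0.0, 0.0]
contact_force: [-0.3, -0.1, 7.7]
opening: 0.231
finger_force: 59.9
```

Call:
carry_out(
  plan=[
    {"rot":[0,0,0],"xyz":[0,0,0.001],"grip":255},
    {"rot":[0,0,0],"xyz":[0,0,0.001],"grip":255},
    {"rot":[0,0,0],"xyz":[0,0,0.001],"grip":255},
  ],
)

```text
clock: 17.92
tool_pos: [0.6084, -0.0916, 0.0857]
eef_rot: [0.709, 0.705, 0.0, 0.001]
contact_force: [-1.4, 0.3, 13.5]
opening: 0.231
finger_force: 59.9
```

Call:
carry_out(
  plan=[
    {"rot":[0,0,0],"xyz":[0,0,0.001],"grip":255},
    {"rot":[0,0,0],"xyz":[0,0,0.001],"grip":255},
    {"rot":[0,0,0],"xyz":[0,0,0.001],"grip":255},
  ],
)

```text
clock: 18.17
tool_pos: [0.6086, -0.0916, 0.0856]
eef_rot: [0.709, 0.705, 0.0, 0.001]
contact_force: [-2.9, -0.3, 19.2]
opening: 0.232
finger_force: 59.9
```

It is hard on the stop at about 20 N. I'll release and retreat straight up, keeping clear of the press.

Call:
carry_out(
  plan=[
    {"rot":[0,0,0],"xyz":[0,0,-0.0025],"grip":255},
    {"rot":[0,0,0],"xyz":[0,0,-0.003],"grip":255},
    {"rot":[0,0,0],"xyz":[0,0,-0.003],"grip":150},
    {"rot":[0,0,0],"xyz":[0,0,-0.003],"grip":80},
    {"rot":[0,0,0],"xyz":[0,0,-0.003],"grip":0},
    {"rot":[0,0,0],"xyz":[0,0,-0.003],"grip":0},
    {"rot":[0,0,0],"xyz":[0,0,-0.003],"grip":0},
    {"rot":[0,0,0],"xyz":[0,0,-0.003],"grip":0},
  ],
)

```text
clock: 18.83
tool_pos: [0.6077, -0.0916, 0.086]
eef_rot: [0.709, 0.705, -0.0, -0.0]
contact_force: [0.6, 0.3, -0.5]
opening: 0.668
finger_force: 0.0
```

Call:
carry_out(
  plan=[
    {"rot":[0,0,0],"xyz":[0,0,-0.02],"grip":0},
    {"rot":[0,0,0],"xyz":[0,0,-0.06],"grip":0},
    {"rot":[0,0,0],"xyz":[0,0,-0.1],"grip":0},
    {"rot":[0,0,0],"xyz":[0,0,-0.14],"grip":0},
    {"rot":[0,0,0],"xyz":[0,-0.03,-0.18],"grip":0},
    {"rot":[0,0,0],"xyz":[0,-0.06,-0.18],"grip":0},
    {"rot":[0,0,0],"xyz":[0,-0.06,-0.18],"grip":0},
    {"rot":[0,0,0],"xyz":[0,-0.06,-0.18],"grip":0},
  ],
)

```text
clock: 19.5
tool_pos: [0.5462, -0.0918, 0.2669]
eef_rot: [0.709, 0.705, -0.001, 0.001]
contact_force: [0.2, -0.1, 0.2]
opening: 0.998
finger_force: 0.0
```

Call:
carry_out(
  plan=[
    {"rot":[0,0,0],"xyz":[0,0,0],"grip":0},
    {"rot":[0,0,0],"xyz":[0,0,0],"grip":0},
    {"rot":[0,0,0],"xyz":[0,0,0],"grip":0},
  ],
)

```text
clock: 19.75
tool_pos: [0.5485, -0.0913, 0.2655]
eef_rot: [0.709, 0.705, 0.0, -0.0]
contact_force: [0.5, 0.8, 0.6]
opening: 1.002
finger_force: 0.0
```

```bash
python3 -c "
from h import *
goal([.55,-.09,.26])
s=r.get_state();w=r.snapshot('wrist')[:,:,::-1].copy();cv2.imwrite('pics/w6.png',w)
for p,z in[((.593,-.179),.0117),((.608,-.091),.032)]: print(fit('wrist',w,s,[(.011,.078+z),(.023,.05+z)],p))
"
```

```text
xyz [0.0013 0.0015 0.0055] rot [-0.    -0.001 -0.006] now [ 0.5485 -0.0913  0.2655] F [0.48 0.8  0.59] t 19.75 op 1.002
[[35.442   0.593  -0.181 ]
 [34.6725  0.5927 -0.1785]
 [27.8348  0.591  -0.17  ]]
[[39.2695  0.608  -0.093 ]
 [37.6346  0.6082 -0.0928]
 [30.3635  0.611  -0.09  ]]
```

View pics/w6.png

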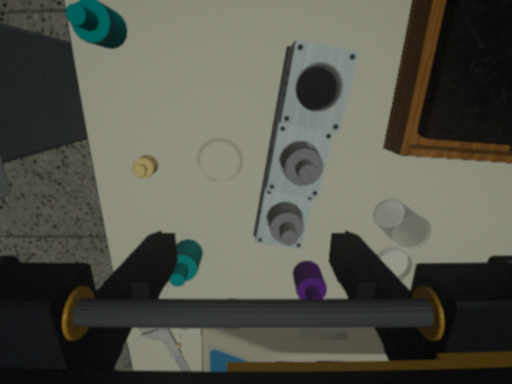

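Both canisters stand upright in their nests, at (303,163) middle and (286,222) low. Everything else is in place.

```bash
python3 -c "
from h import *
print(r.finish_job())"
```

```text
the job is handed in; nothing more can be done
None
```

I pressed both canisters onto their stops, let go of them and handed the job in: the light one (about 1.3 N) in the lowest nest at about 24 N, and the middle one (about 3.1 N) in the middle nest at about 19 N; the hand-in returned no verdict.

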